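# Stroke a linear slide and park it on its tight spot

### The arm

A 6-joint arm with a two-finger parallel gripper is mounted at the origin on the work surface. World frame = base frame: x ahead of the robot, y to its left, z up, the work surface at z = 0. Lengths are in m, angles in degrees, forces in N, time in s.
With the tool pointing down it reaches from about 0.25 to 0.725 m from the base axis. Payload 9.7 kg.
Tool frame: the origin (TCP) lies at the very end of the fingers, on their centre line; the grasp point (between the pads) lies 19 mm behind it; z points along the fingers, y is the line along which they close (so a half turn about z gives the same grasp; the last joint's range is limited). The gripper opens to 85 mm and grips with 20 to 120 N. Pads are 22 mm wide; open, the fingers measure 114 mm over their backs; the gripper's body (76 mm by 85 mm) begins 54 mm behind the grasp point. The pads swing forward as they close: fully open they stand 13 mm farther back than shut.
Start: joints at [63.197, 4.979, 10.078, 95.1, 0, 90], TCP at [0.248, 0.491, 0.231] pointing down, gripper open.
Joint ranges: [-179.16, 179.16], [-48.56, 103.87], [-65.8, 70.77], [-126.05, 130.52], [-82.76, 87.17], [-180, 180]. Speed limits (degrees/s): [127.2, 127.2, 147.25, 180, 180, 180].

### API

Orientations are given as [roll, pitch, yaw] about the fixed x, y, z axes, in that order (R = Rz(yaw) Ry(pitch) Rx(roll)).
In Python, from workcell import telemetry, optics, workorder gives the robot as it stands.
- The arm moves only by the shell command python3 -m handwheel 'ROWS' [FORCE]. ROWS is JSON, a list of rows, each an object of numbers: "tx", "ty", "tz": the shift along the tool's x, y, z in m; "ax", "ay", "az": the turn, a rotation vector about the tool's x, y, z in degrees; "jaw": the gripper command: -1 is shut, 1 is fully open, values between are in proportion. A call has exactly 10 rows; each row shifts and turns the commanded pose from where the row before left it, along the tool's axes as they then stand; what a row does not reach is not made up. A row lasts 1/8 s, in which the tool goes at most 62.5 mm and 10.7 degrees, less where a joint would pass 70% of its speed; a pose out of reach is approached as far as the arm can. A call is refused whole if a number of a shift passes 0.0625 or a number of a turn 10.7, either way. A call with a gripper value outside its range is refused whole. The fingers move at their own pace and stop on an object; FORCE is the grip in N (left out, the last holds). Time passes only in rows, so rows that do not move let the fingers close, or fill a call up. It gives the time, the measured TCP pose, the force, the opening and the grip force at its end, in the units of the state.
- telemetry.get_obs(): the state, without advancing time (a new reading comes with each control period).
- optics.camera(name): name is "scene" or "side" or "wrist"; returns a dict with "color" (420x560x3 uint8, red, green, blue), "K" (3x3 intrinsics, pixels), "extrinsics" (4x4, takes a point from camera to world coordinates); the wrist camera has in their place "mount" (4x4, takes a point from camera to tool coordinates, whose origin is the TCP and whose axes are the flange's). Camera axes: x right, y down, z forward; pixel columns grow to the right and rows downward; lengths in m; the calibration is good to about 2 mm. A picture is of the moment at which its call begins: read the wrist's pose just before it. There is no depth.
- workorder.job_done(): hands the job in; it is judged then, once.
The state is a dict: "time": time; "q": joint angles; "qd": joint speeds; "joint_efforts": joint torques, N m; "ee_pos": TCP position; "tcp_rot": TCP orientation; "wrist_force": force on the tool from outside, world axes, zero at the start; "torque": the same for the moment, N m; "opening": finger opening in m; "grasp_force": force on a finger pad.
Only numpy, scipy, OpenCV 4.12 (cv2) and the standard library are available. Lean on these libraries where they do the work, as an engineer would, in place of code of your own. Each camera call takes 0.05 s, during which the arm holds its last target. There are 200 camera calls.

### The job

Check this linear slide for its tight spot: holding the carriage's knob, run the carriage slowly right up to the stop at the thumbscrew end, then all the way back to the stop at the plain end, feeling for the one short place where it drags. Then bring the carriage back onto that tight place, leave it standing there and let go, without disturbing the loupe, the oil bottle or the tray beside it.

Things in the scene. Friction and masses are not known exactly. Their poses are not given: they have to be found in the camera images.
- rail: the slide unit, fixed to the bench: aluminium base plate 90 x 360 x 12 mm, steel rail 24 mm wide along it, an aluminium end block (70 x 22 mm, top 46 mm above the bench) at each end. Origin: centre of the unit at bench level; y runs along the rail to the thumbscrew end, z up. One unseen tight spot, at a new place each time, with its middle between 35 and 165 mm of the 200 mm travel
- carriage: grey carriage, 68 mm across the rail, 64 mm along it, top face 50 mm above the bench, black knob on top. Origin: at bench level under the knob; axes as the rail's. About 0.45 kg. It only slides along the rail; about 1 N moves it, but 8 to 15 N on the tight spot, which lasts about 14 mm of travel. It stays where it is left
- grip (a point): centre of the carriage's black knob: 24 x 24 mm, 36 mm tall, sides parallel to the rail, from 50 to 86 mm above the bench; this point is 68 mm above the bench. Nothing else of the slide is higher than 51 mm
- travel (a joint): travel of the carriage in m: 0 at the stop of the plain end, 0.2 at the stop of the thumbscrew end (solid stops). The knob is at the middle of the unit at 0.1
- thumbscrew (a point): middle of the knurled round thumbscrew (26 mm across) that sticks out of one end of the unit along the rail, 180 mm from the middle, 29 mm above the bench; the other end is plain. It marks the end and is not used
- loupe: black eye loupe, 38 mm across, 36 mm tall, standing on the bench about 110 mm to one side of the rail; leave alone. Origin: centre of its underside
- oil: small white oil bottle, 34 mm across, 70 mm tall, about 110 mm to the same side of the rail; leave alone. Origin: centre of its underside
- pin_tray: grey open tray with a few steel pins, 70 x 120 x 18 mm, on the other side of the rail, towards the robot; leave alone. Origin: centre of its underside

How it is judged (in metres and radians):
On the way, in this order (a step that is already met when the one before it is completed fails the run):
1. the carriage stands at the stop of the thumbscrew end (value of joint travel above 0.197 m), for 0.05 s.
2. the carriage has come back to the stop of the plain end (value of joint travel below 0.003 m), for 0.05 s.
3. the carriage is on the tight spot (contact force between carriage and rail above 3 N), for 0.3 s.
At the end, for the whole second after the job is handed in: the carriage stands still on the tight spot, within about 6 mm of its middle (there the rail presses on the carriage with more than 3 N); the loupe, bottle and tray are within 15 mm of where they stood (contact force between carriage and rail above 3 N and value of joint travel between 0.02 and 0.18 m and velocity of joint travel between -0.005 and 0.005 m/s and distance of each of loupe, oil, pin_tray from where it was at the start of the episode below 0.015 m); the robot touches nothing.
It fails at once if the carriage was slung along the rail (faster than 0.5 m/s) (velocity of joint travel above 0.5 m/s or velocity of joint travel below -0.5 m/s).
It fails at once if the loupe, the bottle or the tray was pushed away or knocked over (distance of any of loupe, oil, pin_tray from where it was at the start of the episode above 0.03 m or angle between any of loupe, oil's own z axis and vertical above 0.5 rad).
It also fails if it takes over 48 s, if anything falls off the work surface, if the arm or the gripper's body presses on something with over 40 N, if the wrist force passes 120 N, or if a joint passes its speed limit or range.

## Working session

There is one attempt and no reset: what is moved stays moved. The work goes in short steps, Python scripts to look and compute and a shell command to move; the robot and the scene stay as the last step left them, time stands still between calls to the robot, and variables do not carry over. Pictures are saved under pics/ and viewed, at most 10 in all, crops included, and the job is handed in when it is done.

```bash
mkdir -p pics; ls
python3 - <<'E'
from workcell import telemetry, optics
import cv2,numpy as np
print(telemetry.get_obs())
a=optics.camera("scene");b=optics.camera("side")
for n,c in(("scene",a),("side",b)):
    cv2.imwrite(f"pics/{n}0.png",c["color"][:,:,::-1]); np.savez(f"{n}0.npz",K=c["K"],E=c["extrinsics"])
    print(n,c["K"],c["extrinsics"])
E
```

```text
pics
{'time': 0.0, 'q': array([ 6.31974503e+01,  5.00938720e+00,  1.00349428e+01,  9.50998695e+01,
       -7.19346926e-04,  9.00002138e+01]), 'qd': array([ 0.04404023,  0.03270753, -0.07783804, -0.05579299,  0.00391532,
        0.01221068]), 'joint_efforts': array([-1.12496982e-03, -5.20382595e+01,  4.64809692e+01,  1.61105470e-02,
       -7.74341129e-05,  8.77762972e-06]), 'ee_pos': array([0.24790357, 0.49070347, 0.23060389]), 'tcp_rot': array([-1.79925686e+02,  7.19623619e-04,  1.53197237e+02]), 'wrist_force': array([-0.03924149, -0.23964627, -0.19584115]), 'torque': array([-0.0528707 , -0.00829319, -0.04480949]), 'grasp_force': 0.0, 'opening': 0.08567735055169969}
scene [[429.26098067   0.         275.57864653]
 [  0.         429.26098067 212.10425544]
 [  0.           0.           1.        ]] [[-0.86076958  0.38049258 -0.33808451  0.80075002]
 [ 0.50875133  0.66369275 -0.54834662  0.45097919]
 [ 0.01574242 -0.64400103 -0.76486263  0.59452738]
 [ 0.          0.          0.          1.        ]]
side [[394.44031139   0.         279.44957897]
 [  0.         394.44031139 205.70014211]
 [  0.           0.           1.        ]] [[-0.93050595 -0.27636638  0.24037534  0.41947764]
 [-0.36624546  0.71061522 -0.60074144  0.47181379]
 [-0.00478963 -0.64702986 -0.76244962  0.56128237]
 [ 0.          0.          0.          1.        ]]
```

View pics/scene0.png

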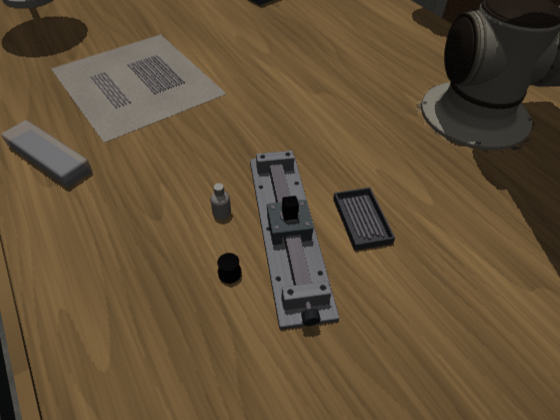

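View pics/side0.png

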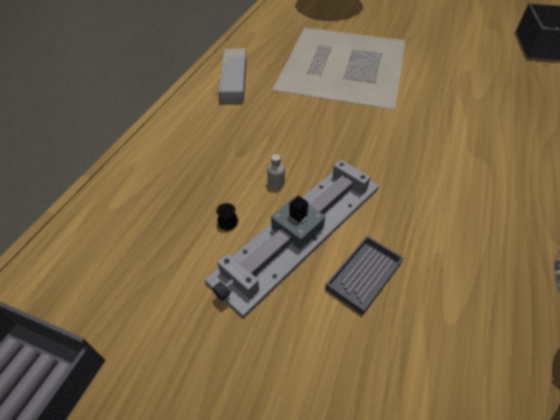

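Scene: knob top about (290,203), thumbscrew (311,317), plate corners (251,158), (337,317), (281,325). Side: knob (298,204), thumbscrew (221,291), plate corners (207,278), (243,311), (378,186).

```bash
cat > h.py <<'E'
import numpy as np
def ray(K,E,px,z):
    d=E[:3,:3]@np.linalg.inv(K)@[*px,1.]; o=E[:3,3]; return o+d*(z-o[2])/d[2]
E
python3 - <<'E'
import numpy as np
from h import ray
P={"scene":[("plateNear",(281,325),.012),("plateNear2",(337,317),.012),("plateFar",(251,158),.012),("screw",(311,317),.029),("knob",(290,208),.068),("oilbase",(222,217),0),("loupe",(230,276),0),("tray",(363,218),.009)],
"side":[("plateNear",(207,278),.008),("plateNear2",(243,311),.012),("plateFar2",(378,186),.012),("screw",(221,291),.029),("knob",(298,208),.068),("oilbase",(276,184),0),("loupe",(228,224),0),("tray",(365,274),.009)]}
for n in P:
    c=np.load(n+"0.npz")
    for m,p,z in P[n]: print(n,m,ray(c["K"],c["E"],p,z).round(4))
E
```

```text
scene plateNear [0.6455 0.2219 0.012 ]
scene plateNear2 [0.5676 0.2526 0.012 ]
scene plateFar [ 0.5142 -0.1116  0.012 ]
scene screw [0.6066 0.2396 0.029 ]
scene knob [0.5434 0.0776 0.068 ]
scene oilbase [ 0.627  -0.0131  0.    ]
scene loupe [0.6697 0.1038 0.    ]
scene tray [0.4146 0.1199 0.009 ]
side plateNear [0.6462 0.2183 0.008 ]
side plateNear2 [0.5679 0.2502 0.012 ]
side plateFar2 [ 0.4358 -0.0748  0.012 ]
side screw [0.6075 0.2399 0.029 ]
side knob [0.545  0.0768 0.068 ]
side oilbase [ 0.6231 -0.0198  0.    ]
side loupe [0.6668 0.1032 0.    ]
side tray [0.4136 0.1204 0.009 ]
```

```bash
python3 -m handwheel '[{"az":-5,"jaw":1},{"tx":-0.047,"ty":-0.030},{"tx":-0.047,"ty":-0.030},{"tx":-0.047,"ty":-0.030,"tz":0.01},{"tx":-0.047,"ty":-0.030,"tz":0.01},{"tx":-0.047,"ty":-0.030,"tz":0.01},{"tx":-0.047,"ty":-0.030,"tz":0.01},{"tx":-0.048,"ty":-0.031,"tz":0.01},{"tx":-0.048,"ty":-0.031,"tz":0.01},{"tx":-0.048,"ty":-0.031,"tz":0.01}]' 40
python3 - <<'E'
from workcell import telemetry, optics
import cv2,numpy as np
from scipy.spatial.transform import Rotation as R
o=telemetry.get_obs(); c=optics.camera("wrist")
cv2.imwrite("pics/w1.png",c["color"][:,:,::-1])
T=np.eye(4);T[:3,:3]=R.from_euler("xyz",o["tcp_rot"],degrees=True).as_matrix();T[:3,3]=o["ee_pos"]
np.savez("w1.npz",K=c["K"],E=T@c["mount"],T=T); print(o["ee_pos"],o["tcp_rot"],o["time"],c["mount"])
E
```

```text
[0.24792485 0.49073228 0.23068536] [-1.79934496e+02 -8.14953617e-04  1.53196171e+02] 0.1 [[-2.07666548e-04 -9.50379793e-01 -3.11091958e-01  8.04407052e-02]
 [ 9.99999978e-01 -1.99838058e-04 -5.70393775e-05 -3.42914914e-04]
 [-7.95894097e-06 -3.11091964e-01  9.50379814e-01 -1.42367400e-01]
 [ 0.00000000e+00  0.00000000e+00  0.00000000e+00  1.00000000e+00]]$[0]: bad value
```

View pics/w1.png

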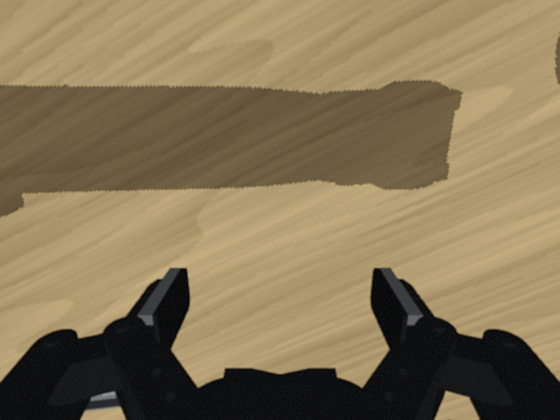

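The row was refused ("bad value") so nothing moved and the picture shows only bench. I'll try every key given explicitly.

```bash
python3 -m handwheel --help | head -20; python3 -m handwheel '[{"tx":0,"ty":0,"tz":0,"ax":0,"ay":0,"az":-5,"jaw":1},{"tx":-0.047,"ty":-0.030,"tz":0,"ax":0,"ay":0,"az":0,"jaw":1},{"tx":-0.047,"ty":-0.030,"tz":0,"ax":0,"ay":0,"az":0,"jaw":1},{"tx":-0.047,"ty":-0.030,"tz":0.01,"ax":0,"ay":0,"az":0,"jaw":1},{"tx":-0.047,"ty":-0.030,"tz":0.01,"ax":0,"ay":0,"az":0,"jaw":1},{"tx":-0.047,"ty":-0.030,"tz":0.01,"ax":0,"ay":0,"az":0,"jaw":1},{"tx":-0.047,"ty":-0.030,"tz":0.01,"ax":0,"ay":0,"az":0,"jaw":1},{"tx":-0.048,"ty":-0.031,"tz":0.01,"ax":0,"ay":0,"az":0,"jaw":1},{"tx":-0.048,"ty":-0.031,"tz":0.01,"ax":0,"ay":0,"az":0,"jaw":1},{"tx":-0.048,"ty":-0.031,"tz":0.01,"ax":0,"ay":0,"az":0,"jaw":1}]' 40
python3 - <<'E'
from workcell import telemetry, optics
import cv2,numpy as np
from scipy.spatial.transform import Rotation as R
o=telemetry.get_obs(); c=optics.camera("wrist")
cv2.imwrite("pics/w2.png",c["color"][:,:,::-1])
T=np.eye(4);T[:3,:3]=R.from_euler("xyz",o["tcp_rot"],degrees=True).as_matrix();T[:3,3]=o["ee_pos"]
np.savez("w2.npz",K=c["K"],E=T@c["mount"],T=T); print(o["ee_pos"],o["tcp_rot"],o["time"])
E
```

```text
time: 1.4
ee_pos: [0.5429, 0.0775, 0.1608]
tcp_rot: [180.0, -0.0, 158.2]
wrist_force: [0.4, 1.1, 0.4]
opening: 0.0853
grasp_force: 0.0
[0.54289234 0.07746093 0.16082264] [ 1.79994579e+02 -5.41326719e-03  1.58190291e+02] 1.4invalid input: not JSON, or not a number
```

View pics/w2.png

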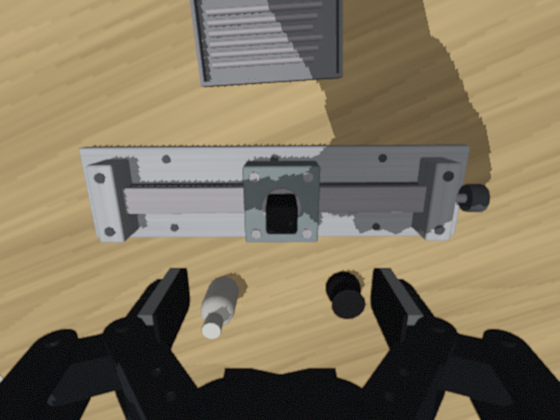

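Wrist view: rail is nearly horizontal in the picture, plate edge (82,148)–(468,146), knob top near (282,214), thumbscrew at right (473,197).

Run:
```python
import numpy as np
from h import ray
c=np.load("w2.npz");K,E,T=c["K"],c["E"],c["T"]
t=lambda p:(np.linalg.inv(T)@[*p,1])[:3].round(4)
for n,p,z in [("edgeL",(82,148),.012),("edgeR",(468,146),.012),("botL",(100,241),.012),("botR",(455,237),.012),("knobTopL",(266,220),.086),("knobTopR",(298,220),.086),("knobBot",(282,234),.086),("carrL",(246,241),.05),("carrR",(319,241),.05),("carrTL",(243,167),.05),("screw",(473,197),.029)]:
    w=ray(K,E,p,z);print(n,w.round(4),t(w))
```

```text
edgeL [ 0.4356 -0.0748  0.012 ] [ 0.043  -0.1812  0.1488]
edgeR [0.5651 0.2535 0.012 ] [0.0448 0.1717 0.1488]
botL [ 0.5217 -0.1092  0.012 ] [-0.0497 -0.1812  0.1488]
botR [0.6502 0.2234 0.012 ] [-0.0454  0.1754  0.1488]
knobTopL [0.5389 0.0679 0.086 ] [ 0.0002 -0.0104  0.0748]
knobTopR [0.5476 0.0897 0.086 ] [0.0001 0.0131 0.0748]
knobBot [0.5536 0.0747 0.086 ] [-0.011   0.0014  0.0748]
carrL [0.5622 0.0376 0.05  ] [-0.0327 -0.0298  0.1108]
carrR [0.5859 0.0969 0.05  ] [-0.0328  0.0341  0.1108]
carrTL [0.5014 0.0617 0.05  ] [ 0.0326 -0.0301  0.1108]
screw [0.6066 0.24   0.029 ] [0.0012 0.1746 0.1318]
```

```bash
python3 -m handwheel '[{"tx":0,"ty":0.0015,"tz":0.0173,"ax":0,"ay":0,"az":-0.5,"jaw":1},{"tx":0,"ty":0,"tz":0.0173,"ax":0,"ay":0,"az":0,"jaw":1},{"tx":0,"ty":0,"tz":0.0173,"ax":0,"ay":0,"az":0,"jaw":1},{"tx":0,"ty":0,"tz":0.0173,"ax":0,"ay":0,"az":0,"jaw":1},{"tx":0,"ty":0,"tz":0.0173,"ax":0,"ay":0,"az":0,"jaw":1},{"tx":0,"ty":0,"tz":0.0173,"ax":0,"ay":0,"az":0,"jaw":1},{"tx":0,"ty":0,"tz":0,"ax":0,"ay":0,"az":0,"jaw":-1},{"tx":0,"ty":0,"tz":0,"ax":0,"ay":0,"az":0,"jaw":-1},{"tx":0,"ty":0,"tz":0,"ax":0,"ay":0,"az":0,"jaw":-1},{"tx":0,"ty":0,"tz":0,"ax":0,"ay":0,"az":0,"jaw":-1}]' 40
```

```text
time: 2.7
ee_pos: [0.5432, 0.0806, 0.0584]
tcp_rot: [180.0, 0.1, 158.7]
wrist_force: [-0.3, 0.1, 4.8]
opening: 0.0231
grasp_force: 41.4
```

```bash
python3 -m handwheel '[{"tx":0,"ty":0.0012,"tz":0,"ax":0,"ay":0,"az":0,"jaw":-1},{"tx":0,"ty":0.0012,"tz":0,"ax":0,"ay":0,"az":0,"jaw":-1},{"tx":0,"ty":0.0012,"tz":0,"ax":0,"ay":0,"az":0,"jaw":-1},{"tx":0,"ty":0.0012,"tz":0,"ax":0,"ay":0,"az":0,"jaw":-1},{"tx":0,"ty":0.0012,"tz":0,"ax":0,"ay":0,"az":0,"jaw":-1},{"tx":0,"ty":0.0012,"tz":0,"ax":0,"ay":0,"az":0,"jaw":-1},{"tx":0,"ty":0.0012,"tz":0,"ax":0,"ay":0,"az":0,"jaw":-1},{"tx":0,"ty":0.0012,"tz":0,"ax":0,"ay":0,"az":0,"jaw":-1},{"tx":0,"ty":0.0012,"tz":0,"ax":0,"ay":0,"az":0,"jaw":-1},{"tx":0,"ty":0.0012,"tz":0,"ax":0,"ay":0,"az":0,"jaw":-1}]' 40
```

```text
time: 3.95
ee_pos: [0.5476, 0.0918, 0.0583]
tcp_rot: [180.0, 0.1, 158.7]
wrist_force: [-1.3, -1.2, 6.1]
opening: 0.0231
grasp_force: 41.7
```

```bash
python3 -m handwheel '[{"tx":0,"ty":0.0012,"tz":0,"ax":0,"ay":0,"az":0,"jaw":-1},{"tx":0,"ty":0.0012,"tz":0,"ax":0,"ay":0,"az":0,"jaw":-1},{"tx":0,"ty":0.0012,"tz":0,"ax":0,"ay":0,"az":0,"jaw":-1},{"tx":0,"ty":0.0012,"tz":0,"ax":0,"ay":0,"az":0,"jaw":-1},{"tx":0,"ty":0.0012,"tz":0,"ax":0,"ay":0,"az":0,"jaw":-1},{"tx":0,"ty":0.0012,"tz":0,"ax":0,"ay":0,"az":0,"jaw":-1},{"tx":0,"ty":0.0012,"tz":0,"ax":0,"ay":0,"az":0,"jaw":-1},{"tx":0,"ty":0.0012,"tz":0,"ax":0,"ay":0,"az":0,"jaw":-1},{"tx":0,"ty":0.0012,"tz":0,"ax":0,"ay":0,"az":0,"jaw":-1},{"tx":0,"ty":0.0012,"tz":0,"ax":0,"ay":0,"az":0,"jaw":-1}]' 40
```

```text
time: 5.2
ee_pos: [0.552, 0.103, 0.0584]
tcp_rot: [180.0, 0.1, 158.7]
wrist_force: [-0.3, -0.3, 6.8]
opening: 0.0232
grasp_force: 41.7
```

```bash
python3 -m handwheel '[{"tx":0,"ty":0.0012,"tz":0,"ax":0,"ay":0,"az":0,"jaw":-1},{"tx":0,"ty":0.0012,"tz":0,"ax":0,"ay":0,"az":0,"jaw":-1},{"tx":0,"ty":0.0012,"tz":0,"ax":0,"ay":0,"az":0,"jaw":-1},{"tx":0,"ty":0.0012,"tz":0,"ax":0,"ay":0,"az":0,"jaw":-1},{"tx":0,"ty":0.0012,"tz":0,"ax":0,"ay":0,"az":0,"jaw":-1},{"tx":0,"ty":0.0012,"tz":0,"ax":0,"ay":0,"az":0,"jaw":-1},{"tx":0,"ty":0.0012,"tz":0,"ax":0,"ay":0,"az":0,"jaw":-1},{"tx":0,"ty":0.0012,"tz":0,"ax":0,"ay":0,"az":0,"jaw":-1},{"tx":0,"ty":0.0012,"tz":0,"ax":0,"ay":0,"az":0,"jaw":-1},{"tx":0,"ty":0.0012,"tz":0,"ax":0,"ay":0,"az":0,"jaw":-1}]' 40
```

```text
time: 6.45
ee_pos: [0.5564, 0.1142, 0.0584]
tcp_rot: [180.0, 0.1, 158.7]
wrist_force: [-0.5, -1.7, 5.2]
opening: 0.0239
grasp_force: 41.7
```

```bash
python3 -m handwheel '[{"tx":0,"ty":0.0012,"tz":0,"ax":0,"ay":0,"az":0,"jaw":-1},{"tx":0,"ty":0.0012,"tz":0,"ax":0,"ay":0,"az":0,"jaw":-1},{"tx":0,"ty":0.0012,"tz":0,"ax":0,"ay":0,"az":0,"jaw":-1},{"tx":0,"ty":0.0012,"tz":0,"ax":0,"ay":0,"az":0,"jaw":-1},{"tx":0,"ty":0.0012,"tz":0,"ax":0,"ay":0,"az":0,"jaw":-1},{"tx":0,"ty":0.0012,"tz":0,"ax":0,"ay":0,"az":0,"jaw":-1},{"tx":0,"ty":0.0012,"tz":0,"ax":0,"ay":0,"az":0,"jaw":-1},{"tx":0,"ty":0.0012,"tz":0,"ax":0,"ay":0,"az":0,"jaw":-1},{"tx":0,"ty":0.0012,"tz":0,"ax":0,"ay":0,"az":0,"jaw":-1},{"tx":0,"ty":0.0012,"tz":0,"ax":0,"ay":0,"az":0,"jaw":-1}]' 40
```

```text
time: 7.7
ee_pos: [0.5607, 0.1253, 0.0584]
tcp_rot: [180.0, 0.1, 158.7]
wrist_force: [-0.0, -1.2, 5.8]
opening: 0.0233
grasp_force: 41.7
```

```bash
python3 -m handwheel '[{"tx":0,"ty":0.0012,"tz":0,"ax":0,"ay":0,"az":0,"jaw":-1},{"tx":0,"ty":0.0012,"tz":0,"ax":0,"ay":0,"az":0,"jaw":-1},{"tx":0,"ty":0.0012,"tz":0,"ax":0,"ay":0,"az":0,"jaw":-1},{"tx":0,"ty":0.0012,"tz":0,"ax":0,"ay":0,"az":0,"jaw":-1},{"tx":0,"ty":0.0012,"tz":0,"ax":0,"ay":0,"az":0,"jaw":-1},{"tx":0,"ty":0.0012,"tz":0,"ax":0,"ay":0,"az":0,"jaw":-1},{"tx":0,"ty":0.0012,"tz":0,"ax":0,"ay":0,"az":0,"jaw":-1},{"tx":0,"ty":0.0012,"tz":0,"ax":0,"ay":0,"az":0,"jaw":-1},{"tx":0,"ty":0.0012,"tz":0,"ax":0,"ay":0,"az":0,"jaw":-1},{"tx":0,"ty":0.0012,"tz":0,"ax":0,"ay":0,"az":0,"jaw":-1}]' 40
```

```text
time: 8.95
ee_pos: [0.5651, 0.1365, 0.0584]
tcp_rot: [180.0, 0.1, 158.7]
wrist_force: [0.5, -1.5, 5.8]
opening: 0.0236
grasp_force: 41.7
```

```bash
python3 -m handwheel '[{"tx":0,"ty":0.004,"tz":0,"ax":0,"ay":0,"az":0,"jaw":-1},{"tx":0,"ty":0.004,"tz":0,"ax":0,"ay":0,"az":0,"jaw":-1},{"tx":0,"ty":0.004,"tz":0,"ax":0,"ay":0,"az":0,"jaw":-1},{"tx":0,"ty":0.004,"tz":0,"ax":0,"ay":0,"az":0,"jaw":-1},{"tx":0,"ty":0.004,"tz":0,"ax":0,"ay":0,"az":0,"jaw":-1},{"tx":0,"ty":0.004,"tz":0,"ax":0,"ay":0,"az":0,"jaw":-1},{"tx":0,"ty":0.003,"tz":0,"ax":0,"ay":0,"az":0,"jaw":-1},{"tx":0,"ty":0.0015,"tz":0,"ax":0,"ay":0,"az":0,"jaw":-1},{"tx":0,"ty":0.001,"tz":0,"ax":0,"ay":0,"az":0,"jaw":-1},{"tx":0,"ty":0.001,"tz":0,"ax":0,"ay":0,"az":0,"jaw":-1}]' 40
```

```text
time: 10.2
ee_pos: [0.5763, 0.1649, 0.0584]
tcp_rot: [180.0, 0.1, 158.7]
wrist_force: [1.4, -1.8, 4.8]
opening: 0.0234
grasp_force: 41.6
```

```bash
python3 -m handwheel '[{"tx":0,"ty":0.0004,"tz":0,"ax":0,"ay":0,"az":0,"jaw":-1},{"tx":0,"ty":0.0004,"tz":0,"ax":0,"ay":0,"az":0,"jaw":-1},{"tx":0,"ty":0.0004,"tz":0,"ax":0,"ay":0,"az":0,"jaw":-1},{"tx":0,"ty":0.0004,"tz":0,"ax":0,"ay":0,"az":0,"jaw":-1},{"tx":0,"ty":0.0004,"tz":0,"ax":0,"ay":0,"az":0,"jaw":-1},{"tx":0,"ty":0.0004,"tz":0,"ax":0,"ay":0,"az":0,"jaw":-1},{"tx":0,"ty":0.0004,"tz":0,"ax":0,"ay":0,"az":0,"jaw":-1},{"tx":0,"ty":0.0004,"tz":0,"ax":0,"ay":0,"az":0,"jaw":-1},{"tx":0,"ty":0,"tz":0,"ax":0,"ay":0,"az":0,"jaw":-1},{"tx":0,"ty":0,"tz":0,"ax":0,"ay":0,"az":0,"jaw":-1}]' 40
```

```text
time: 11.45
ee_pos: [0.5768, 0.1662, 0.0584]
tcp_rot: [-179.9, 0.1, 158.6]
wrist_force: [-3.5, -9.4, 8.9]
opening: 0.0236
grasp_force: 42.1
```

```bash
python3 -m handwheel '[{"tx":0,"ty":-0.0092,"tz":0,"ax":0,"ay":0,"az":0,"jaw":-1},{"tx":0,"ty":-0.0092,"tz":0,"ax":0,"ay":0,"az":0,"jaw":-1},{"tx":0,"ty":-0.0092,"tz":0,"ax":0,"ay":0,"az":0,"jaw":-1},{"tx":0,"ty":-0.0092,"tz":0,"ax":0,"ay":0,"az":0,"jaw":-1},{"tx":0,"ty":-0.0092,"tz":0,"ax":0,"ay":0,"az":0,"jaw":-1},{"tx":0,"ty":-0.0092,"tz":0,"ax":0,"ay":0,"az":0,"jaw":-1},{"tx":0,"ty":-0.0092,"tz":0,"ax":0,"ay":0,"az":0,"jaw":-1},{"tx":0,"ty":-0.0092,"tz":0,"ax":0,"ay":0,"az":0,"jaw":-1},{"tx":0,"ty":-0.0092,"tz":0,"ax":0,"ay":0,"az":0,"jaw":-1},{"tx":0,"ty":-0.0092,"tz":0,"ax":0,"ay":0,"az":0,"jaw":-1}]' 40
```

```text
time: 12.7
ee_pos: [0.5438, 0.0822, 0.0584]
tcp_rot: [179.9, 0.1, 158.7]
wrist_force: [-0.0, 0.6, 5.4]
opening: 0.0235
grasp_force: 41.7
```

```bash
python3 -m handwheel '[{"tx":0,"ty":-0.001,"tz":0,"ax":0,"ay":0,"az":0,"jaw":-1},{"tx":0,"ty":-0.001,"tz":0,"ax":0,"ay":0,"az":0,"jaw":-1},{"tx":0,"ty":-0.001,"tz":0,"ax":0,"ay":0,"az":0,"jaw":-1},{"tx":0,"ty":-0.001,"tz":0,"ax":0,"ay":0,"az":0,"jaw":-1},{"tx":0,"ty":-0.001,"tz":0,"ax":0,"ay":0,"az":0,"jaw":-1},{"tx":0,"ty":-0.001,"tz":0,"ax":0,"ay":0,"az":0,"jaw":-1},{"tx":0,"ty":-0.001,"tz":0,"ax":0,"ay":0,"az":0,"jaw":-1},{"tx":0,"ty":-0.001,"tz":0,"ax":0,"ay":0,"az":0,"jaw":-1},{"tx":0,"ty":-0.001,"tz":0,"ax":0,"ay":0,"az":0,"jaw":-1},{"tx":0,"ty":-0.001,"tz":0,"ax":0,"ay":0,"az":0,"jaw":-1}]' 40
```

```text
time: 13.95
ee_pos: [0.5402, 0.0731, 0.0584]
tcp_rot: [179.9, 0.1, 158.7]
wrist_force: [-0.7, 0.2, 5.9]
opening: 0.0236
grasp_force: 41.8
```

```bash
python3 -m handwheel '[{"tx":0,"ty":-0.001,"tz":0,"ax":0,"ay":0,"az":0,"jaw":-1},{"tx":0,"ty":-0.001,"tz":0,"ax":0,"ay":0,"az":0,"jaw":-1},{"tx":0,"ty":-0.001,"tz":0,"ax":0,"ay":0,"az":0,"jaw":-1},{"tx":0,"ty":-0.001,"tz":0,"ax":0,"ay":0,"az":0,"jaw":-1},{"tx":0,"ty":-0.001,"tz":0,"ax":0,"ay":0,"az":0,"jaw":-1},{"tx":0,"ty":-0.001,"tz":0,"ax":0,"ay":0,"az":0,"jaw":-1},{"tx":0,"ty":-0.001,"tz":0,"ax":0,"ay":0,"az":0,"jaw":-1},{"tx":0,"ty":-0.001,"tz":0,"ax":0,"ay":0,"az":0,"jaw":-1},{"tx":0,"ty":-0.001,"tz":0,"ax":0,"ay":0,"az":0,"jaw":-1},{"tx":0,"ty":-0.001,"tz":0,"ax":0,"ay":0,"az":0,"jaw":-1}]' 40
```

```text
time: 15.2
ee_pos: [0.5365, 0.0638, 0.0583]
tcp_rot: [179.9, 0.1, 158.7]
wrist_force: [-0.7, 1.9, 5.9]
opening: 0.0232
grasp_force: 41.8
```

```bash
python3 -m handwheel '[{"tx":0,"ty":-0.001,"tz":0,"ax":0,"ay":0,"az":0,"jaw":-1},{"tx":0,"ty":-0.001,"tz":0,"ax":0,"ay":0,"az":0,"jaw":-1},{"tx":0,"ty":-0.001,"tz":0,"ax":0,"ay":0,"az":0,"jaw":-1},{"tx":0,"ty":-0.001,"tz":0,"ax":0,"ay":0,"az":0,"jaw":-1},{"tx":0,"ty":-0.001,"tz":0,"ax":0,"ay":0,"az":0,"jaw":-1},{"tx":0,"ty":-0.001,"tz":0,"ax":0,"ay":0,"az":0,"jaw":-1},{"tx":0,"ty":-0.001,"tz":0,"ax":0,"ay":0,"az":0,"jaw":-1},{"tx":0,"ty":-0.001,"tz":0,"ax":0,"ay":0,"az":0,"jaw":-1},{"tx":0,"ty":-0.001,"tz":0,"ax":0,"ay":0,"az":0,"jaw":-1},{"tx":0,"ty":-0.001,"tz":0,"ax":0,"ay":0,"az":0,"jaw":-1}]' 40
```

```text
time: 16.45
ee_pos: [0.5329, 0.0544, 0.0583]
tcp_rot: [179.9, 0.1, 158.7]
wrist_force: [0.0, 1.0, 7.2]
opening: 0.0232
grasp_force: 41.8
```

```bash
python3 -m handwheel '[{"tx":0,"ty":-0.001,"tz":0,"ax":0,"ay":0,"az":0,"jaw":-1},{"tx":0,"ty":-0.001,"tz":0,"ax":0,"ay":0,"az":0,"jaw":-1},{"tx":0,"ty":-0.001,"tz":0,"ax":0,"ay":0,"az":0,"jaw":-1},{"tx":0,"ty":-0.001,"tz":0,"ax":0,"ay":0,"az":0,"jaw":-1},{"tx":0,"ty":-0.001,"tz":0,"ax":0,"ay":0,"az":0,"jaw":-1},{"tx":0,"ty":-0.001,"tz":0,"ax":0,"ay":0,"az":0,"jaw":-1},{"tx":0,"ty":-0.001,"tz":0,"ax":0,"ay":0,"az":0,"jaw":-1},{"tx":0,"ty":-0.001,"tz":0,"ax":0,"ay":0,"az":0,"jaw":-1},{"tx":0,"ty":-0.001,"tz":0,"ax":0,"ay":0,"az":0,"jaw":-1},{"tx":0,"ty":-0.001,"tz":0,"ax":0,"ay":0,"az":0,"jaw":-1}]' 40
```

```text
time: 17.7
ee_pos: [0.5298, 0.0467, 0.0584]
tcp_rot: [179.8, 0.1, 158.8]
wrist_force: [3.1, 11.9, 3.2]
opening: 0.0232
grasp_force: 41.4
```

```bash
python3 -m handwheel '[{"tx":0,"ty":-0.001,"tz":0,"ax":0,"ay":0,"az":0,"jaw":-1},{"tx":0,"ty":-0.001,"tz":0,"ax":0,"ay":0,"az":0,"jaw":-1},{"tx":0,"ty":-0.001,"tz":0,"ax":0,"ay":0,"az":0,"jaw":-1},{"tx":0,"ty":-0.001,"tz":0,"ax":0,"ay":0,"az":0,"jaw":-1},{"tx":0,"ty":-0.001,"tz":0,"ax":0,"ay":0,"az":0,"jaw":-1},{"tx":0,"ty":-0.001,"tz":0,"ax":0,"ay":0,"az":0,"jaw":-1},{"tx":0,"ty":-0.001,"tz":0,"ax":0,"ay":0,"az":0,"jaw":-1},{"tx":0,"ty":-0.001,"tz":0,"ax":0,"ay":0,"az":0,"jaw":-1},{"tx":0,"ty":-0.001,"tz":0,"ax":0,"ay":0,"az":0,"jaw":-1},{"tx":0,"ty":-0.001,"tz":0,"ax":0,"ay":0,"az":0,"jaw":-1}]' 40
```

```text
time: 18.95
ee_pos: [0.5256, 0.0358, 0.0584]
tcp_rot: [179.9, 0.1, 158.7]
wrist_force: [0.1, 1.2, 6.4]
opening: 0.0233
grasp_force: 41.8
```

```bash
python3 -m handwheel '[{"tx":0,"ty":-0.001,"tz":0,"ax":0,"ay":0,"az":0,"jaw":-1},{"tx":0,"ty":-0.001,"tz":0,"ax":0,"ay":0,"az":0,"jaw":-1},{"tx":0,"ty":-0.001,"tz":0,"ax":0,"ay":0,"az":0,"jaw":-1},{"tx":0,"ty":-0.001,"tz":0,"ax":0,"ay":0,"az":0,"jaw":-1},{"tx":0,"ty":-0.001,"tz":0,"ax":0,"ay":0,"az":0,"jaw":-1},{"tx":0,"ty":-0.001,"tz":0,"ax":0,"ay":0,"az":0,"jaw":-1},{"tx":0,"ty":-0.001,"tz":0,"ax":0,"ay":0,"az":0,"jaw":-1},{"tx":0,"ty":-0.001,"tz":0,"ax":0,"ay":0,"az":0,"jaw":-1},{"tx":0,"ty":-0.001,"tz":0,"ax":0,"ay":0,"az":0,"jaw":-1},{"tx":0,"ty":-0.001,"tz":0,"ax":0,"ay":0,"az":0,"jaw":-1}]' 40
```

```text
time: 20.2
ee_pos: [0.5219, 0.0265, 0.0584]
tcp_rot: [179.9, 0.1, 158.7]
wrist_force: [-0.5, 0.9, 6.7]
opening: 0.0232
grasp_force: 41.9
```

```bash
python3 -m handwheel '[{"tx":0,"ty":-0.0078,"tz":0,"ax":0,"ay":0,"az":0,"jaw":-1},{"tx":0,"ty":-0.0078,"tz":0,"ax":0,"ay":0,"az":0,"jaw":-1},{"tx":0,"ty":-0.0078,"tz":0,"ax":0,"ay":0,"az":0,"jaw":-1},{"tx":0,"ty":-0.0078,"tz":0,"ax":0,"ay":0,"az":0,"jaw":-1},{"tx":0,"ty":-0.0078,"tz":0,"ax":0,"ay":0,"az":0,"jaw":-1},{"tx":0,"ty":-0.0078,"tz":0,"ax":0,"ay":0,"az":0,"jaw":-1},{"tx":0,"ty":-0.002,"tz":0,"ax":0,"ay":0,"az":0,"jaw":-1},{"tx":0,"ty":-0.0012,"tz":0,"ax":0,"ay":0,"az":0,"jaw":-1},{"tx":0,"ty":-0.0012,"tz":0,"ax":0,"ay":0,"az":0,"jaw":-1},{"tx":0,"ty":-0.0005,"tz":0,"ax":0,"ay":0,"az":0,"jaw":-1}]' 40
```

```text
time: 21.45
ee_pos: [0.5036, -0.0203, 0.0584]
tcp_rot: [179.8, 0.0, 158.8]
wrist_force: [2.3, 11.9, 6.0]
opening: 0.0236
grasp_force: 41.6
```

```bash
python3 -m handwheel '[{"tx":0,"ty":0.0064,"tz":0,"ax":0,"ay":0,"az":0,"jaw":-1},{"tx":0,"ty":0.0064,"tz":0,"ax":0,"ay":0,"az":0,"jaw":-1},{"tx":0,"ty":0.0064,"tz":0,"ax":0,"ay":0,"az":0,"jaw":-1},{"tx":0,"ty":0.0064,"tz":0,"ax":0,"ay":0,"az":0,"jaw":-1},{"tx":0,"ty":0.0064,"tz":0,"ax":0,"ay":0,"az":0,"jaw":-1},{"tx":0,"ty":0.0064,"tz":0,"ax":0,"ay":0,"az":0,"jaw":-1},{"tx":0,"ty":0.0064,"tz":0,"ax":0,"ay":0,"az":0,"jaw":-1},{"tx":0,"ty":0.0064,"tz":0,"ax":0,"ay":0,"az":0,"jaw":-1},{"tx":0,"ty":0.0064,"tz":0,"ax":0,"ay":0,"az":0,"jaw":-1},{"tx":0,"ty":0.0034,"tz":0,"ax":0,"ay":0,"az":0,"jaw":-1}]' 40
```

```text
time: 22.7
ee_pos: [0.5253, 0.0351, 0.0583]
tcp_rot: [180.0, 0.1, 158.7]
wrist_force: [-0.3, -0.7, 8.3]
opening: 0.0231
grasp_force: 41.9
```

```bash
python3 -m handwheel '[{"tx":0,"ty":0.0002,"tz":0,"ax":0,"ay":0,"az":0,"jaw":-1},{"tx":0,"ty":0.0002,"tz":0,"ax":0,"ay":0,"az":0,"jaw":-1},{"tx":0,"ty":0.0002,"tz":0,"ax":0,"ay":0,"az":0,"jaw":-1},{"tx":0,"ty":0.0002,"tz":0,"ax":0,"ay":0,"az":0,"jaw":-1},{"tx":0,"ty":0.0002,"tz":0,"ax":0,"ay":0,"az":0,"jaw":-1},{"tx":0,"ty":0.0002,"tz":0,"ax":0,"ay":0,"az":0,"jaw":-1},{"tx":0,"ty":0.0002,"tz":0,"ax":0,"ay":0,"az":0,"jaw":-1},{"tx":0,"ty":0.0002,"tz":0,"ax":0,"ay":0,"az":0,"jaw":-1},{"tx":0,"ty":0.0002,"tz":0,"ax":0,"ay":0,"az":0,"jaw":-1},{"tx":0,"ty":0.0002,"tz":0,"ax":0,"ay":0,"az":0,"jaw":-1}]' 40
```

```text
time: 23.95
ee_pos: [0.5259, 0.0368, 0.0583]
tcp_rot: [180.0, 0.1, 158.7]
wrist_force: [-0.3, -0.6, 7.2]
opening: 0.0235
grasp_force: 41.9
```

```bash
python3 -m handwheel '[{"tx":0,"ty":0.0002,"tz":0,"ax":0,"ay":0,"az":0,"jaw":-1},{"tx":0,"ty":0.0002,"tz":0,"ax":0,"ay":0,"az":0,"jaw":-1},{"tx":0,"ty":0.0002,"tz":0,"ax":0,"ay":0,"az":0,"jaw":-1},{"tx":0,"ty":0.0002,"tz":0,"ax":0,"ay":0,"az":0,"jaw":-1},{"tx":0,"ty":0.0002,"tz":0,"ax":0,"ay":0,"az":0,"jaw":-1},{"tx":0,"ty":0.0002,"tz":0,"ax":0,"ay":0,"az":0,"jaw":-1},{"tx":0,"ty":0.0002,"tz":0,"ax":0,"ay":0,"az":0,"jaw":-1},{"tx":0,"ty":0.0002,"tz":0,"ax":0,"ay":0,"az":0,"jaw":-1},{"tx":0,"ty":0.0002,"tz":0,"ax":0,"ay":0,"az":0,"jaw":-1},{"tx":0,"ty":0.0002,"tz":0,"ax":0,"ay":0,"az":0,"jaw":-1}]' 40
```

```text
time: 25.2
ee_pos: [0.5266, 0.0386, 0.0583]
tcp_rot: [180.0, 0.1, 158.7]
wrist_force: [-1.4, -2.1, 7.0]
opening: 0.0232
grasp_force: 41.9
```

```bash
python3 -m handwheel '[{"tx":0,"ty":0.0002,"tz":0,"ax":0,"ay":0,"az":0,"jaw":-1},{"tx":0,"ty":0.0002,"tz":0,"ax":0,"ay":0,"az":0,"jaw":-1},{"tx":0,"ty":0.0002,"tz":0,"ax":0,"ay":0,"az":0,"jaw":-1},{"tx":0,"ty":0.0002,"tz":0,"ax":0,"ay":0,"az":0,"jaw":-1},{"tx":0,"ty":0.0002,"tz":0,"ax":0,"ay":0,"az":0,"jaw":-1},{"tx":0,"ty":0.0002,"tz":0,"ax":0,"ay":0,"az":0,"jaw":-1},{"tx":0,"ty":0.0002,"tz":0,"ax":0,"ay":0,"az":0,"jaw":-1},{"tx":0,"ty":0.0002,"tz":0,"ax":0,"ay":0,"az":0,"jaw":-1},{"tx":0,"ty":0.0002,"tz":0,"ax":0,"ay":0,"az":0,"jaw":-1},{"tx":0,"ty":0.0002,"tz":0,"ax":0,"ay":0,"az":0,"jaw":-1}]' 40
```

```text
time: 26.45
ee_pos: [0.5271, 0.0398, 0.0583]
tcp_rot: [-179.9, 0.1, 158.7]
wrist_force: [-3.9, -5.1, 7.8]
opening: 0.0234
grasp_force: 42.1
```

```bash
python3 -m handwheel '[{"tx":0,"ty":0.0002,"tz":0,"ax":0,"ay":0,"az":0,"jaw":-1},{"tx":0,"ty":0.0002,"tz":0,"ax":0,"ay":0,"az":0,"jaw":-1},{"tx":0,"ty":0.0002,"tz":0,"ax":0,"ay":0,"az":0,"jaw":-1},{"tx":0,"ty":0.0002,"tz":0,"ax":0,"ay":0,"az":0,"jaw":-1},{"tx":0,"ty":0.0002,"tz":0,"ax":0,"ay":0,"az":0,"jaw":-1},{"tx":0,"ty":0.0002,"tz":0,"ax":0,"ay":0,"az":0,"jaw":-1},{"tx":0,"ty":0.0002,"tz":0,"ax":0,"ay":0,"az":0,"jaw":-1},{"tx":0,"ty":0.0002,"tz":0,"ax":0,"ay":0,"az":0,"jaw":-1},{"tx":0,"ty":0.0002,"tz":0,"ax":0,"ay":0,"az":0,"jaw":-1},{"tx":0,"ty":0.0002,"tz":0,"ax":0,"ay":0,"az":0,"jaw":-1}]' 40
```

```text
time: 27.7
ee_pos: [0.5276, 0.041, 0.0584]
tcp_rot: [-179.9, 0.1, 158.6]
wrist_force: [-4.0, -8.0, 9.6]
opening: 0.0232
grasp_force: 42.2
```

```bash
python3 -m handwheel '[{"tx":0,"ty":0.0007,"tz":0,"ax":0,"ay":0,"az":0,"jaw":-1},{"tx":0,"ty":0.0007,"tz":0,"ax":0,"ay":0,"az":0,"jaw":-1},{"tx":0,"ty":0.0007,"tz":0,"ax":0,"ay":0,"az":0,"jaw":-1},{"tx":0,"ty":0.0007,"tz":0,"ax":0,"ay":0,"az":0,"jaw":-1},{"tx":0,"ty":0.0007,"tz":0,"ax":0,"ay":0,"az":0,"jaw":-1},{"tx":0,"ty":0.0007,"tz":0,"ax":0,"ay":0,"az":0,"jaw":-1},{"tx":0,"ty":0.0007,"tz":0,"ax":0,"ay":0,"az":0,"jaw":-1},{"tx":0,"ty":0,"tz":0,"ax":0,"ay":0,"az":0,"jaw":-1},{"tx":0,"ty":-0.0009,"tz":0,"ax":0,"ay":0,"az":0,"jaw":-1},{"tx":0,"ty":-0.0009,"tz":0,"ax":0,"ay":0,"az":0,"jaw":-1}]' 40
```

```text
time: 28.95
ee_pos: [0.5293, 0.0452, 0.0584]
tcp_rot: [180.0, 0.1, 158.7]
wrist_force: [-0.6, 2.2, 5.7]
opening: 0.0231
grasp_force: 41.8
```

```bash
python3 -m handwheel '[{"tx":0,"ty":0,"tz":0,"ax":0,"ay":0,"az":0,"jaw":1},{"tx":0,"ty":0,"tz":0,"ax":0,"ay":0,"az":0,"jaw":1},{"tx":0,"ty":0,"tz":0,"ax":0,"ay":0,"az":0,"jaw":1},{"tx":0,"ty":0,"tz":0,"ax":0,"ay":0,"az":0,"jaw":1},{"tx":0,"ty":0,"tz":0,"ax":0,"ay":0,"az":0,"jaw":1},{"tx":0,"ty":0,"tz":-0.02,"ax":0,"ay":0,"az":0,"jaw":1},{"tx":0,"ty":0,"tz":-0.02,"ax":0,"ay":0,"az":0,"jaw":1},{"tx":0,"ty":0,"tz":-0.02,"ax":0,"ay":0,"az":0,"jaw":1},{"tx":0,"ty":0,"tz":-0.02,"ax":0,"ay":0,"az":0,"jaw":1},{"tx":0,"ty":0,"tz":-0.02,"ax":0,"ay":0,"az":0,"jaw":1}]' 40
python3 - <<'E'
from workcell import telemetry, optics
import cv2,numpy as np
o=telemetry.get_obs(); c=optics.camera("wrist")
cv2.imwrite("pics/w3.png",c["color"][:,:,::-1])
from scipy.spatial.transform import Rotation as R
T=np.eye(4);T[:3,:3]=R.from_euler("xyz",o["tcp_rot"],degrees=True).as_matrix();T[:3,3]=o["ee_pos"]
np.savez("w3.npz",K=c["K"],E=T@c["mount"],T=T)
E
```

```text
time: 30.2
ee_pos: [0.5289, 0.0453, 0.1581]
tcp_rot: [180.0, -0.0, 158.7]
wrist_force: [0.3, 0.0, -0.6]
opening: 0.0853
grasp_force: 0.0
```

View pics/w3.png

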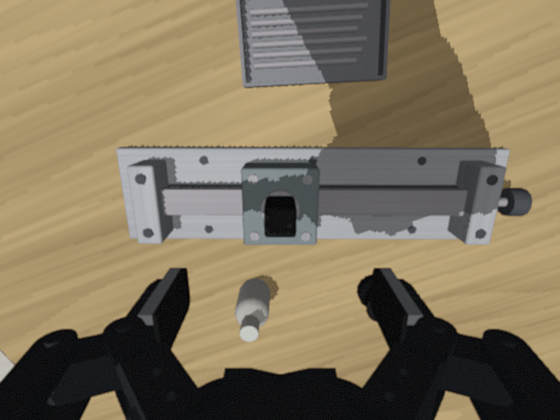

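The knob sits at (280,215), midway between the open fingers, so the carriage stayed put at about 0.070 m. The bottle, loupe and tray are untouched.

```bash
python3 -c "
from workcell import workorder
print(workorder.job_done())"
```

```text
the job is handed in; nothing more can be done
None
```

I ran the carriage to both stops, found the tight spot with its middle at about 70 mm of travel, left the carriage standing there with the gripper clear, and handed the job in at about 30 s; no verdict came back.

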